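# Run a fingertip along a cable channel to close its covers

### The job

The five clip-down covers of the cable channel beside the microscope have popped up. Starting at the end block with the two cable glands and working towards the plain end block, run your fingertips along the row with light pressure and push each cover fully home in turn, keeping the fingertips on or within a couple of centimetres of the row until the last cover is down; then move clear. Do not lean hard on the channel or pull a cover up, and leave the bottle, dish and objective where they stand.

Things in the scene. Friction and masses are not known exactly. Their poses are not given: they have to be found in the camera images.
- channel: the cable channel, a straight white plastic duct on the table; origin on the table under its middle, z up, y along the row of covers, x across. It is 56 mm wide and 240 mm long between its two end blocks, walls' top edge 30 mm above the table. It is fixed to the table on a soft foam pad: pressed down as a whole it yields 1 mm per 3 N, up to 5 mm, and springs back
- gland_end: white end block of the channel with two upright round black cable glands on it (46 mm high in all); block 62 mm across, 30 mm along the row, 34 mm high; origin on the table under its middle. Fixed; stands at either end of the channel, its middle 137 mm from the channel's
- plain_end: white end block with a plain flat top (two flush screws), 62 x 30 x 34 mm, origin on the table under its middle; fixed, at the other end of the channel
- cover0 (a joint): cover section 0, how far it is pushed down (m): 0 to 0.0015 at the start (popped up), 0.005 fully home; moving it takes about 3 N and it stays where it is left
- cover0_top (a point): middle of the flat top of cover section 0, which sits at y = -96 mm along the channel. A white cap 62 mm across and 46 mm along the row (48 mm spacing): a 12 mm long flat top, from which it slopes down 6 mm over 17 mm to either end, so a fingertip sliding along rides onto it. Its top is 44 mm above the table fully up, 39 mm when home
- cover1 (a joint): cover section 1, how far it is pushed down (m): 0 to 0.0015 at the start (popped up), 0.005 fully home; moving it takes about 3 N and it stays where it is left
- cover1_top (a point): middle of the flat top of cover section 1, which sits at y = -48 mm along the channel. A white cap 62 mm across and 46 mm along the row (48 mm spacing): a 12 mm long flat top, from which it slopes down 6 mm over 17 mm to either end, so a fingertip sliding along rides onto it. Its top is 44 mm above the table fully up, 39 mm when home
- cover2 (a joint): cover section 2, how far it is pushed down (m): 0 to 0.0015 at the start (popped up), 0.005 fully home; moving it takes about 3 N and it stays where it is left
- cover2_top (a point): middle of the flat top of cover section 2, which sits at y = +0 mm along the channel. A white cap 62 mm across and 46 mm along the row (48 mm spacing): a 12 mm long flat top, from which it slopes down 6 mm over 17 mm to either end, so a fingertip sliding along rides onto it. Its top is 44 mm above the table fully up, 39 mm when home
- cover3 (a joint): cover section 3, how far it is pushed down (m): 0 to 0.0015 at the start (popped up), 0.005 fully home; moving it takes about 3 N and it stays where it is left
- cover3_top (a point): middle of the flat top of cover section 3, which sits at y = +48 mm along the channel. A white cap 62 mm across and 46 mm along the row (48 mm spacing): a 12 mm long flat top, from which it slopes down 6 mm over 17 mm to either end, so a fingertip sliding along rides onto it. Its top is 44 mm above the table fully up, 39 mm when home
- cover4 (a joint): cover section 4, how far it is pushed down (m): 0 to 0.0015 at the start (popped up), 0.005 fully home; moving it takes about 3 N and it stays where it is left
- cover4_top (a point): middle of the flat top of cover section 4, which sits at y = +96 mm along the channel. A white cap 62 mm across and 46 mm along the row (48 mm spacing): a 12 mm long flat top, from which it slopes down 6 mm over 17 mm to either end, so a fingertip sliding along rides onto it. Its top is 44 mm above the table fully up, 39 mm when home
- oil_bottle: small amber glass bottle with white cap, 30 mm across, 65 mm high, loose beside the channel, origin under its middle
- dish: pale translucent closed petri dish, 90 mm across, 17 mm high, loose beside the channel, origin under its middle
- lens_can: dark metal microscope objective standing on its wide end, 36 mm across, 55 mm high, loose beside the channel, origin under its middle
Not all that is in view belongs to the job. Several things look just like the channel: the one meant starts nearest to the robot's base.

How it is judged:
By the outcome, as a careful person would: the job done as asked, in the order asked, and still so for the second after the job is handed in, with the robot touching nothing.
It also fails if it takes over 40 s, if anything falls off the work surface, if the arm or the gripper's body presses on something with over 40 N, if the wrist force passes 120 N, or if a joint passes its speed limit or range.

### The arm

A 6-joint arm with a two-finger parallel gripper is mounted at the origin on the work surface. World frame = base frame: x ahead of the robot, y to its left, z up, the work surface at z = 0. Lengths are in mm, angles in rad, forces in N, time in s.
With the tool pointing down it reaches from about 375 to 900 mm from the base axis. Payload 3.1 kg.
Tool frame: the origin (TCP) lies at the very end of the fingers, on their centre line; the grasp point (between the pads) lies env.pinch_z behind it (env.pinch_z is the distance from the TCP to the grasp point, in mm); z points along the fingers, y is the line along which they close (so a half turn about z gives the same grasp; the last joint's range is limited). The gripper opens to 87 mm and grips with 3 to 60 N. Pads are 19 mm wide; open, the fingers measure 117 mm over their backs; the gripper's body (75 mm by 190 mm) begins 51 mm behind the grasp point.
Start: joints at [0.94, 0.527, 1.433, -0, 1.181, -0.178], TCP at [273.386, 562.011, 188.748] pointing down, gripper open.
Joint ranges: [-3.08, 3.08], [-0.75, 2.2], [0.22, 2.44], [-1.43, 4.57], [0, 2.65], [-2.85, 2.85]. Speed limits (rad/s): [2.79, 2.79, 3.14, 3.14, 3.14, 3.14].

### API

Orientations are given as [roll, pitch, yaw] about the fixed x, y, z axes, in that order (R = Rz(yaw) Ry(pitch) Rx(roll)).
In Python, from plant import env gives the robot as it stands. Calls block until the motion is done:
- env.move_to(position, orientation): joint-space move of the TCP to a pose.
- env.movel(position, ori=None, v=150, contact_N=None): straight line of the TCP; ori=None keeps the orientation; v is the mean speed in mm/s. With contact_N (N) it stops when the force on the tool has changed by that much, and returns True; else False.
- env.move_j(angles): joint-space move.
- env.ungrasp() and env.gripper_close(): open the fingers fully, or close them until they stop; the grip force is fixed at half the most.
- env.hold(seconds).
- env.solve_ik(position, orientation): joint angles nearest the present ones, or None.
- env.sense(): the state.
- env.camera(name): name is "scene" or "side" or "wrist"; returns (picture, depth): 400x640x3 uint8, blue, green, red; 400x640 float32, mm along the optical axis (not along the pixel's ray), 0 where there is no reading.
- env.calibration(name): a dict with "mtx" (3x3 intrinsics, pixels), "extrinsics" (4x4, takes a point from camera to world coordinates). Camera axes: x right, y down, z forward; pixel columns grow to the right and rows downward; lengths in mm; the calibration is good to about 2 mm. A picture is of the moment at which its call begins: read the wrist's pose just before it. calibration takes no time and is no camera call; for the wrist camera it gives the pose at the moment of the call.
A pose or a line that the arm cannot do raises env.MotionError and nothing moves.
- env.close_job(): hands the job in; it is judged then, once.
The state is a dict: "t": time; "qpos": joint angles; "dq": joint speeds; "effort": joint torques, N m; "position": TCP position; "eef_rot": TCP orientation; "force": force on the tool from outside, world axes, zero at the start; "moment": the same for the moment, N m; "width": finger opening in mm; "grasp_force": force on a finger pad.
Only numpy, scipy, OpenCV 4.12 (cv2) and the standard library are available. Lean on these libraries where they do the work, as an engineer would, in place of code of your own. Each camera call takes 0.05 s, during which the arm holds its last target. There are 200 camera calls.

## Working session

There is one attempt and no reset: what is moved stays moved. The work goes in short steps, each a Python script; the robot and the scene stay as the last script left them, time stands still between calls to the robot, and variables do not carry over. Pictures are saved under pics/ and viewed, at most 10 in all, crops included, and the job is handed in when it is done.

```bash
mkdir -p pics; ls; cat > h.py <<'E'
from plant import env
import cv2, numpy as np
def snap(n,tag):
    c=env.calibration(n); im,d=env.camera(n)
    cv2.imwrite(f"pics/{tag}.png",im); np.savez(f"{tag}.npz",im=im,d=d,K=c["mtx"],T=c["extrinsics"])
def pts(tag):
    z=np.load(f"{tag}.npz"); d=z["d"]; K=z["K"]; T=z["T"]
    v,u=np.indices(d.shape); P=np.stack([(u-K[0,2])/K[0,0]*d,(v-K[1,2])/K[1,1]*d,d],-1)
    W=P@T[:3,:3].T+T[:3,3]; W[d==0]=np.nan; return z["im"],W
E
python3 - <<'E'
from h import *
for n in("scene","side","wrist"): snap(n,n+"0")
s=env.sense(); print(s["t"],s["position"],s["eef_rot"],s["force"],env.pinch_z)
E
```

```text
pics
0.15 [273.04282596 561.51349522 187.9847144 ] [-3.13993760e+00 -3.05791543e-04  2.68874880e+00] [ 0.12886726  0.87229614 -0.24091931] 18.700000000000003
```

View pics/scene0.png

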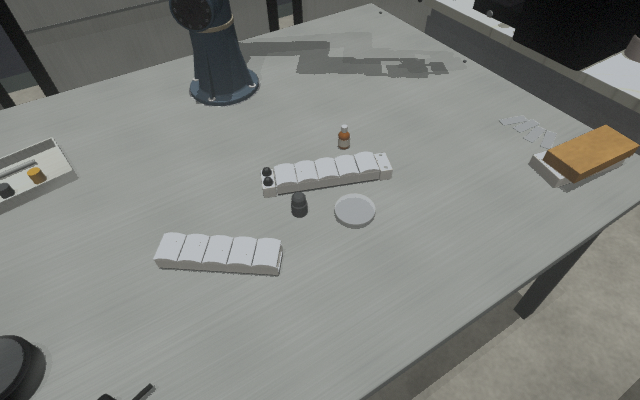

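View pics/side0.png

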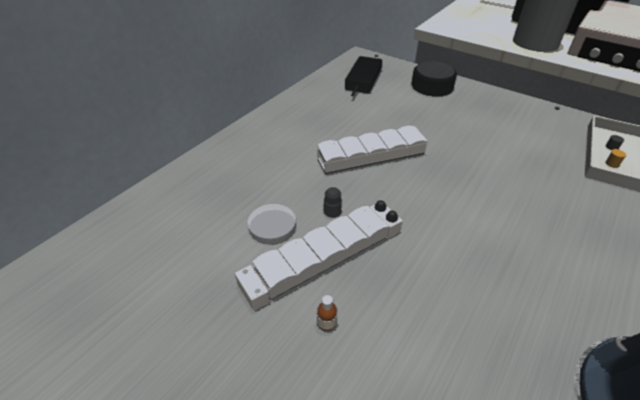

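Two candidates in the scene view: the row at (325,172), which has gland and plain end blocks and is nearest the base, and the row at (218,253), which is farther away and has no end blocks. The first fits. In the side view, the glands are at (381,207)/(392,216) and the plain end is at (253,284). The bottle is on the base side; the objective and dish are on the far side.

```bash
python3 - <<'E'
from h import *
for tag,roi in(("scene0",(255,400,140,202)),("side0",(225,410,195,312))):
    im,W=pts(tag); u0,u1,v0,v1=roi
    w=W[v0:v1,u0:u1].reshape(-1,3); c=im[v0:v1,u0:u1].reshape(-1,3).astype(int)
    print(tag,"table z",np.nanpercentile(W[...,2],[30,50]))
    m=(w[:,2]>24)&(w[:,2]<60)&(c.min(1)>120)&(np.ptp(c,axis=1)<30); p=w[m]
    r=cv2.minAreaRect(p[:,:2].astype(np.float32)); print(m.sum(),r, "z",np.percentile(p[:,2],[5,50,95]))
    h=p[p[:,2]>32]; mu=np.median(h[:,:2],0); e=np.linalg.svd(h[:,:2]-h[:,:2].mean(0),full_matrices=False)[2][0]
    print("mean",h.mean(0),"dir",e, np.degrees(np.arctan2(e[1],e[0])))
for t,l in(("scene0",[(267,171),(268,181),(384,160),(344,128),(299,198),(355,208),(218,250)]),("side0",[(381,206),(392,215),(253,282),(327,301),(333,192),(272,220)])):
    im,W=pts(t)
    for u,v in l: print(t,u,v,W[v,u].round(0))
im=cv2.imread("pics/side0.png")[180:340,220:440]; cv2.imwrite("pics/crop.png",cv2.resize(im,None,fx=3,fy=3,interpolation=cv2.INTER_CUBIC))
E
```

```text
scene0 table z [-1.93792349 -0.79953502]
2307 ((486.37139892578125, 56.779205322265625), (303.5838928222656, 127.78882598876953), 68.83187866210938) z [31.67599668 39.84202361 43.38680432]
mean [517.72277461  49.27467514  39.38795429] dir [-0.35562452 -0.93462891] -110.83172468661377
side0 table z [-2.18513385 -1.25995991]
4825 ((476.9879455566406, 60.51831817626953), (303.8563537597656, 141.87741088867188), 69.01115417480469) z [31.72100865 39.28066782 42.6871872 ]
mean [518.62318204  64.49484441  38.82708014] dir [0.36019583 0.93287672] 68.88777702098993
scene0 267 171 [458. -77.  46.]
scene0 268 181 [487. -90.  45.]
scene0 384 160 [564. 178.  33.]
scene0 344 128 [443. 144.  63.]
scene0 299 198 [576. -60.  54.]
scene0 355 208 [637.  43.  16.]
scene0 218 250 [ 600. -254.   45.]
side0 381 206 [475. -82.  43.]
side0 392 215 [447. -71.  45.]
side0 253 282 [558. 174.  32.]
side0 327 301 [433. 152.  65.]
side0 333 192 [nan nan nan]
side0 272 220 [634.  42.  14.]
```

View pics/crop.png

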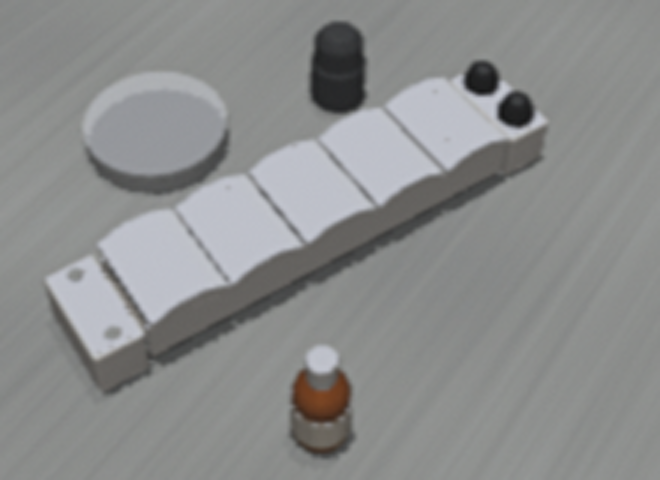

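The crop confirms it: five covers between the two-gland block (crop 483,75/515,108) and the plain block with two screws (95,303). The glands average about (467,-80) and the plain end is at about (561,176), so the middle is near (514,49) and the row runs at about 69°. I'll hover over the first cover with closed fingers across the row and take a close look.

```bash
python3 - <<'E'
from h import *
a=np.radians(69.3); e=np.array([np.cos(a),np.sin(a)]); c=np.array([515,49.])
env.gripper_close()
p=c-60*e
env.move_to([*p,150],[np.pi,0,a]); s=env.sense(); print(s["t"],s["position"],s["eef_rot"],s["qpos"],s["force"],s["width"])
snap("wrist","wrist1"); im,W=pts("wrist1")
w=W.reshape(-1,3); g=im.reshape(-1,3).astype(int)
q=w-[*c,0]; L=q[:,:2]@e; X=q[:,:2]@np.array([e[1],-e[0]])
m=(w[:,2]>28)&(w[:,2]<50)&(abs(X)<45)&(g.min(1)>110)
for lo in range(-160,160,12):
    k=m&(L>=lo)&(L<lo+12)
    if k.sum()>50: print(lo+6,k.sum(),np.percentile(X[k],[2,98]).round(1),np.median(w[k,2]).round(1))
E
```

```text
3.8667 [493.94565518  -6.42955219 150.08317538] [ 3.14137355e+00 -2.26509063e-04  1.21074315e+00] [-2.39793201e-01  4.08934509e-01  1.79752832e+00  2.46835825e-04
  9.34885138e-01  1.20113426e-01] [0.29522999 0.45484649 0.55060756] 0.4039223158814785
-118 70 [-31.2  29.6] 39.9
-106 509 [-31.1  29.1] 42.5
-94 838 [-30.5  29. ] 42.6
-82 974 [-30.5  28.9] 39.7
-70 669 [-30.6  28.8] 38.4
-58 903 [-30.5  29. ] 42.6
-46 930 [-30.1  29.4] 42.9
-34 1048 [-30.1  29.4] 40.0
-22 832 [-30.1  29.2] 38.6
-10 1018 [-30.1  29.3] 42.7
2 1103 [-30.4  29.1] 43.2
14 1109 [-29.8  29.8] 40.2
26 932 [-30.1  29.6] 38.4
38 1213 [-29.8  29.6] 42.2
50 1234 [-30.1  29.4] 42.6
62 1177 [-30.  30.] 39.9
74 1247 [-29.8  29.7] 39.6
86 869 [-29.8  29.7] 43.1
```

View pics/wrist1.png

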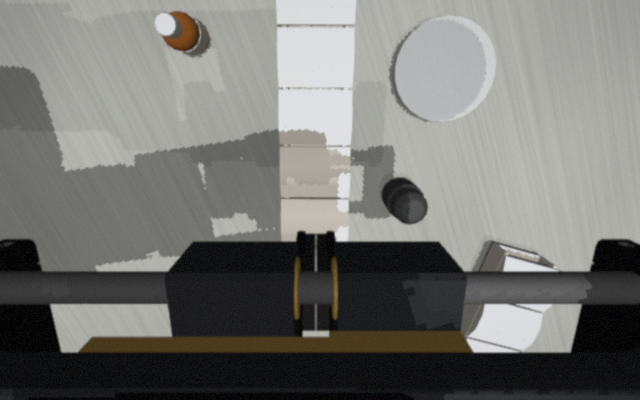

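The wrist view shows the row running straight up the image at column ~315. The objective (405,200), dish (445,68) and bottle (178,30) are clear of the finger path. The cross fit is within 1 mm and the along-row shift is about -2 mm. I'll press the first cover.

```bash
cat >> h.py <<'E'
a=np.radians(69.2); e=np.array([np.cos(a),np.sin(a)]); c=np.array([514.2,47.])
def rep(t): s=env.sense(); print(t,round(s["t"],2),"z",s["position"][2].round(2),"F",s["force"].round(1))
def press(k,N=8):
    p=c+48*(k-2)*e
    print(env.movel([*p,33.5],v=10,contact_N=N)); rep(f"press{k}")
E
python3 - <<'E'
from h import *
p=c-96*e
env.movel([*p,50],[np.pi,0,a],v=120); rep("hover")
press(0)
E
```

```text
hover 4.96 z 50.4 F [ 0.2 -0.5 -0.6]
False
press0 6.76 z 33.56 F [ 0.3  0.1 -0.1]
```

```bash
python3 - <<'E'
from h import *
rep("now"); print(env.sense()["position"], c-96*e)
snap("side","side2")
im=cv2.imread("pics/side2.png")[130:310,260:480]; cv2.imwrite("pics/crop2.png",cv2.resize(im,None,fx=3,fy=3,interpolation=cv2.INTER_CUBIC))
E
```

```text
now 6.76 z 33.56 F [ 0.3  0.1 -0.1]
[480.15203653 -42.75441313  33.56332253] [480.10973161 -42.74326493]
```

View pics/crop2.png

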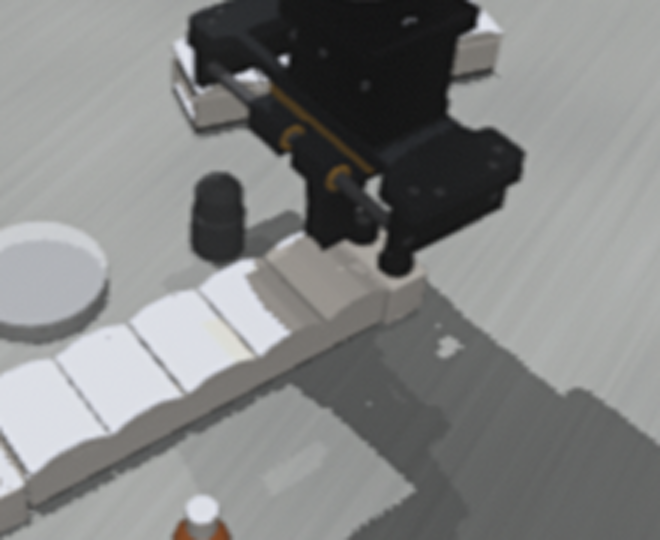

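The picture shows the fingertips (crop 325,243) still about a centimetre above the first cover. So the closed tips sit higher than the nominal TCP, and I'll keep going down with a contact stop.

```bash
python3 - <<'E'
from h import *
p=c-96*e
print(env.movel([*p,18],v=10,contact_N=2)); rep("touch")
E
```

```text
False
touch 8.51 z 18.06 F [-0.3  1.3 -1. ]
```

```bash
python3 - <<'E'
from h import *
snap("side","side3"); im,W=pts("side3")
z=np.load("side3.npz"); Ti=np.linalg.inv(z["T"]); s=env.sense()
q=Ti[:3,:3]@s["position"]+Ti[:3,3]; q=z["K"]@q; print("tcp px",q[:2]/q[2])
g=im.max(2)
# dark points near the tool axis
d=W-s["position"]; m=(np.hypot(d[...,0],d[...,1])<24)&(g<70)
zz=W[...,2][m]; print(m.sum(),np.percentile(zz,[0,2,5,20,50]))
m=(np.hypot(d[...,0],d[...,1])<24)&(g>110); print("white z",np.percentile(W[...,2][m],[5,50,95]))
o=im[130:310,260:480]; cv2.imwrite("pics/crop3.png",cv2.resize(o,None,fx=3,fy=3,interpolation=cv2.INTER_CUBIC))
E
```

```text
tcp px [366.76565271 226.72185138]
387 [51.60441434 53.83500497 55.17539556 63.83662547 83.53245615]
white z [35.46762603 39.95265082 42.25245665]
```

View pics/crop3.png

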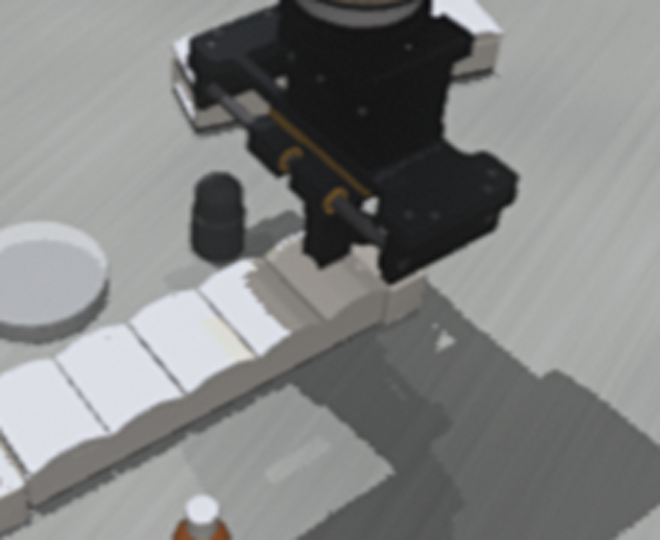

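```bash
python3 - <<'E'
from h import *
n=np.array([e[1],-e[0]])
for t,tz in(("side2",33.5),("side3",18)):
    im,W=pts(t); p=c-96*e; d=W[...,:2]-p; L=d@e; X=d@n; g=im.max(2); Z=W[...,2]
    for lo in range(-110,120,10):
        m=(X>=lo)&(X<lo+10)&(abs(L)<70)&(g<80)&(Z>40)
        if m.sum()>10: print(t,lo+5,m.sum(),"z",np.percentile(Z[m],[1,10,50]).round(0),"L",np.percentile(L[m],[2,98]).round(0), "L of lowest",L[m][np.argmin(Z[m])].round(0))
E
```

```text
side2 -95 519 z [160. 163. 177.] L [-31.  52.] L of lowest 2.0
side2 -85 784 z [138. 142. 178.] L [-32.  52.] L of lowest 26.0
side2 -75 693 z [152. 178. 407.] L [-51.  53.] L of lowest 36.0
side2 -65 759 z [151. 178. 400.] L [-50.  53.] L of lowest 32.0
side2 -55 1247 z [152. 179. 377.] L [-47.  54.] L of lowest 32.0
side2 -45 1626 z [153. 187. 237.] L [-45.  54.] L of lowest 31.0
side2 -35 3477 z [147. 236. 354.] L [-44.  57.] L of lowest 14.0
side2 -25 1938 z [142. 199. 329.] L [-43.  59.] L of lowest -38.0
side2 -15 1348 z [ 92. 160. 312.] L [-26.  61.] L of lowest -33.0
side2 -5 1067 z [ 69.  89. 297.] L [-7. 61.] L of lowest 7.0
side2 5 904 z [ 44. 142. 287.] L [ 8. 61.] L of lowest -38.0
side2 15 671 z [ 44. 158. 308.] L [-40.  62.] L of lowest -9.0
side2 25 359 z [101. 158. 311.] L [20. 61.] L of lowest -48.0
side2 35 110 z [144. 158. 179.] L [19. 59.] L of lowest 36.0
side2 45 45 z [148. 151. 175.] L [17. 33.] L of lowest 32.0
side2 55 44 z [149. 152. 177.] L [18. 33.] L of lowest 31.0
side2 65 185 z [ 43. 152. 175.] L [-11.  35.] L of lowest 16.0
side2 75 402 z [ 41.  49. 1
[... 775 characters left out ...]
22.  61.] L of lowest 7.0
side3 -5 1081 z [ 55.  87. 296.] L [-4. 61.] L of lowest 8.0
side3 5 921 z [ 54. 133. 286.] L [ 8. 61.] L of lowest -35.0
side3 15 628 z [ 97. 144. 296.] L [22. 62.] L of lowest -47.0
side3 25 342 z [128. 143. 326.] L [21. 61.] L of lowest 36.0
side3 35 105 z [130. 143. 163.] L [19. 59.] L of lowest 37.0
side3 45 45 z [134. 136. 161.] L [19. 32.] L of lowest 32.0
side3 55 39 z [132. 134. 159.] L [18. 32.] L of lowest 31.0
side3 65 182 z [ 41. 135. 159.] L [-9. 35.] L of lowest 22.0
side3 75 395 z [ 42.  49. 135.] L [-26.  36.] L of lowest 22.0
side3 85 239 z [ 43.  52. 162.] L [-20.  37.] L of lowest 32.0
side3 95 39 z [ 43.  50. 163.] L [-25.  35.] L of lowest 31.0
```

Body and fingertips both measure about 35 mm higher than the reported TCP at both heights, while x and y agree. The reported z is therefore offset, and contact should come near reported z = 9. I'll continue with the contact stop.

```bash
python3 - <<'E'
from h import *
p=c-96*e
print(env.movel([*p,3],v=10,contact_N=2)); rep("touch")
E
```

```text
True
touch 9.51 z 8.32 F [-0.1  0.2  2. ]
```

```bash
python3 - <<'E'
from h import *
p=c-96*e
print(env.movel([*p,-2],v=8,contact_N=6)); rep("press0")
E
```

```text
True
press0 10.3 z 2.69 F [-1.   0.8  8.3]
```

Cover 0 is home: 8 N is well above its 3 N friction, and its unloaded top is at reported z of about 5.5. Next I'll slide lightly from cover to cover and press each one.

```bash
python3 - <<'E'
from h import *
for k in range(1,5):
    q=c+48*(k-3)*e; p=c+48*(k-2)*e
    env.movel([*q,7.5],v=30)
    hit=env.movel([*p,7.5],v=45,contact_N=12); rep(f"slide{k} {hit}")
    if hit: break
    hit=env.movel([*p,-2],v=8,contact_N=6.5); rep(f"press{k} {hit}")
    if not hit: break
E
```

```text
slide1 False 11.82 z 7.55 F [0.4 1.1 2.2]
press1 True 12.57 z 2.59 F [-0.8  1.3  8.9]
slide2 False 14.1 z 7.55 F [0.7 1.6 2.8]
press2 True 14.84 z 2.66 F [-1.   0.6  8.4]
slide3 False 16.38 z 7.58 F [-0.5  1.9  1.8]
press3 True 17.12 z 2.71 F [-1.1 -0.5  8.4]
slide4 False 18.65 z 7.61 F [-0.4  1.6  4.4]
press4 True 19.4 z 2.72 F [-1. -0.  9.]
```

All five stopped at the same height and force. I'll move clear and check.

```bash
python3 - <<'E'
from h import *
p=c+96*e
env.movel([*p,110],v=120)
env.move_to([400,320,150],[np.pi,0,a]); rep("clear")
snap("scene","scene4"); snap("side","side4")
n=np.array([e[1],-e[0]])
for t in("scene0","scene4","side0","side4"):
    im,W=pts(t); d=W[...,:2]-c; L=d@e; X=d@n
    print(t,[np.nanmedian(W[...,2][(abs(L-48*(k-2))<5)&(abs(X)<25)&(W[...,2]<60)]).round(1) for k in range(5)])
E
```

```text
clear 21.39 z 149.73 F [0.2 0.2 0.9]
scene0 [np.float64(42.0), np.float64(42.3), np.float64(42.1), np.float64(41.5), np.float64(43.1)]
scene4 [np.float64(38.3), np.float64(38.1), np.float64(38.3), np.float64(38.2), np.float64(38.6)]
side0 [np.float64(41.6), np.float64(41.6), np.float64(41.7), np.float64(41.1), np.float64(42.4)]
side4 [np.float64(37.8), np.float64(37.8), np.float64(37.6), np.float64(37.6), np.float64(nan)]
  return np.nanmean(a, axis, out=out, keepdims=keepdims)
```

View pics/scene4.png

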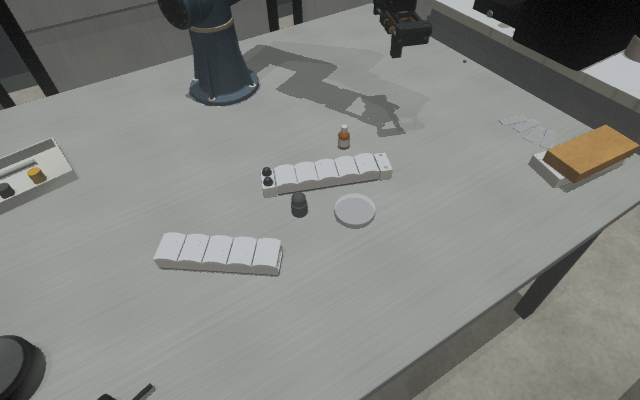

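The final view shows all five covers level at about 38 mm. The bottle (344,137), objective (299,204) and dish (355,210) have not moved, and the arm is clear.

```bash
python3 -c "
from plant import env
print(env.close_job())"
```

```text
the job is handed in; nothing more can be done
None
```

I pushed all five covers home in order from the gland end to the plain end, with at most about 9 N read after each press; the bottle, dish and objective did not move, the arm is clear, and the job was handed in at about 21 s.

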